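# Stack the viewing cards on the inclined rack

## Robot

A 6-joint arm with a two-finger parallel gripper is mounted at the origin on a cart in front of the work surface, level with it; the furniture and walls round the work are solid. World frame = base frame: x ahead of the robot, y to its left, z up, the work surface at z = 0. Lengths are in m, angles in rad, forces in N, time in s.
With the tool pointing down it reaches from about 0.425 to 0.95 m from the base axis. Payload 3.5 kg.
Tool frame: the origin (TCP) lies on the centre line of the jaws, within the pads' length; the fingertips stand 17 mm ahead of it and the grasp point (between the pads) lies 2 mm behind it; z points along the fingers, y is the line along which they close (so a half turn about z gives the same grasp; the last joint's range is limited). The gripper opens to 85 mm and grips with 20 to 120 N. Pads are 22 mm wide; open, the fingers measure 114 mm over their backs; the gripper's body (76 mm by 85 mm) begins 54 mm behind the grasp point. The pads swing forward as they close: fully open they stand 13 mm farther back than shut.
Start: joints at [-1.356, 0.286, 1.577, -0, 1.279, -0.15], TCP at [0.241, -0.631, 0.248] pointing down, gripper open.
Joint ranges: [-2.77, 2.77], [-0.9, 2.22], [0.21, 2.48], [-1.53, 4.67], [0.24, 2.81], [-2.84, 2.84]. Speed limits (rad/s): [2.79, 2.79, 3.14, 3.14, 3.14, 3.14].

## Interface

Orientations are given as a unit quaternion [x, y, z, w].
In Python, from plant import ctrl gives the robot as it stands. The module is installed in compiled form; this text tells all that it offers.
- The arm moves only by the tool drive_tool, never from a script. Its argument "moves" is a list of rows, each a list of 3 entries, a list of its own where there are three numbers: the turn, a rotation vector about the tool's x, y, z in rad, then the shift along the tool's x, y, z in m, then the finger opening in m, from 0 to 0.0854. A call has 1 to 5 rows; each row shifts and turns the commanded pose from where the row before left it, along the tool's axes as they then stand; what a row does not reach is not made up. A row lasts 1/8 s, in which the tool goes at most 62.5 mm and 10.7 degrees, less where a joint would pass 70% of its speed; a pose out of reach is approached as far as the arm can. A call with a gripper value outside its range is refused whole. The fingers move at their own pace and stop on an object; "grip_force" is the grip in N (left out, the last holds). Time passes only in rows, so rows that do not move let the fingers close. It gives the time, the measured TCP pose, the force, the opening and the grip force at its end, in the units of the state.
- ctrl.get_state(): the state, without advancing time (a new reading comes with each control period).
- ctrl.read_camera(name): name is "scene" or "top" or "wrist"; returns a dict with "image" (384x512x3 uint8, red, green, blue), "fx", "fy", "cx", "cy" (pixels), "R" (3x3) and "t" (3): a world point X has camera coordinates R X + t. Camera axes: x right, y down, z forward; pixel columns grow to the right and rows downward; lengths in m; the calibration is good to about 2 mm. A picture is of the moment at which its call begins. There is no depth.
- ctrl.sign_off(): hands the job in; it is judged then, once.
The state is a dict: "time": time; "qpos": joint angles; "dq": joint speeds; "joint_efforts": joint torques, N m; "eef_pos": TCP position; "tcp_rot": TCP orientation; "contact_force": force on the tool from outside, world axes, zero at the start; "wrist_torque": the same for the moment, N m; "opening": opening from 0.0 (shut) to 1.0 (fully open); "finger_force": force on a finger pad.
Only numpy, scipy, OpenCV 4.12 (cv2) and the standard library are available. Lean on these libraries where they do the work, as an engineer would, in place of code of your own. Each camera call takes 0.05 s, during which the arm holds its last target. There are 200 camera calls.

## Task

Put both laser viewing cards (the flat ones with an orange rectangle) away on the small sloping aluminium rack, one lying squarely on top of the other. Each card lies flat along the slope with its long side pointing downhill, in the middle of the rack's width, with its lower short edge up against the backstop; either card may be the lower one and either end may go downhill.

Things in the scene. Friction and masses are not known exactly. Their poses are not given: they have to be found in the camera images.
- card_1_center (a point): centre (half-way up) of one of two identical off-white stiff flat cards with an orange rectangle on top: 54 wide (x axis), 110 long (y axis), 8 thick (z axis, up), 40 to 85 g. It starts flat on the worktop, long side roughly pointing away from the robot; grip it across the 54 mm. The off-white packet 105 x 68 x 10 with a blue end and no orange is not wanted.
- card_2_center (a point): centre (half-way up) of the other of two identical off-white stiff flat cards with an orange rectangle on top: 54 wide (x axis), 110 long (y axis), 8 thick (z axis, up), 40 to 85 g. It starts flat on the worktop, long side roughly pointing away from the robot; grip it across the 54 mm. The off-white packet 105 x 68 x 10 with a blue end and no orange is not wanted.
- shelf: fixed bare-aluminium plate sloping 18 deg down, roughly away from the robot, to a backstop. Origin: on its top face at the backstop's foot, mid-width, 16 mm above the worktop. x runs downhill to the backstop, y along it, z square to the plate, up. Plate: x -150 to 0, y -50 to 50, no side walls; backstop 6 thick, 24 high. Seated card centres: x -55, z 4 (lower), 12 (upper). Cards do not slide by themselves.

How it is judged:
At the end, for the whole second after the job is handed in: Both cards rest, released, on the sloping plate, one on the other, parallel to it (7 deg), long sides along the slope (11 deg, either end first), lower edge within 12 mm of the backstop, within 20 mm of mid-width; centre heights over the plate: lower card under 8 mm, upper 8 to 17 mm (x of card_1_center in the frame of shelf between -0.067 and -0.05 m and y of card_1_center in the frame of shelf between -0.02 and 0.02 m and angle between the y axis of each of card_1_center, card_2_center and the x axis of shelf, either way round below 0.2 rad and angle between the z axis of each of card_1_center, card_2_center and the z axis of shelf, either way round below 0.12 rad and x of card_2_center in the frame of shelf between -0.067 and -0.05 m and y of card_2_center in the frame of shelf between -0.02 and 0.02 m and ((z of card_1_center in the frame of shelf between 0 and 0.008 m and z of card_2_center in the frame of shelf between 0.008 and 0.017 m) or (z of card_2_center in the frame of shelf between 0 and 0.008 m and z of card_1_center in the frame of shelf between 0.008 and 0.017 m))); the robot touches nothing.
It also fails if it takes over 61 s, if anything falls off the work surface, if the arm or the gripper's body presses on something with over 40 N, if the wrist force passes 120 N, or if a joint passes its speed limit or range.

## Working session

There is one attempt and no reset: what is moved stays moved. The work goes in short steps, Python scripts to look and compute and a tool call to move; the robot and the scene stay as the last step left them, time stands still between calls to the robot, and variables do not carry over. Pictures are saved under pics/ and viewed, at most 10 in all, crops included, and the job is handed in when it is done.

Besides the shell and the picture viewer there is one more tool, called after "Call:" as name(argument=value, ...) on one line, values as JSON. drive_tool: Moves the arm, as the interface text tells. Its arguments: {"type":"object","properties":{"moves":{"type":"array","items":{"type":"array"}},"grip_force":{"type":"number"}},"required":["moves"]}

```bash
mkdir -p pics; python3 - <<'E'
from plant import ctrl
import cv2,numpy as np
ims=[]
for n in("top","scene"):
    c=ctrl.read_camera(n);cv2.imwrite(f"pics/{n}0.png",c["image"][:,:,::-1])
    np.savez(f"{n}0.npz",**c); print(n,c["fx"],c["cx"],c["cy"],c["R"].round(3).tolist(),c["t"].round(3).tolist())
s=ctrl.get_state();print(s)
E
```

```text
top 486.5354370789728 252.36341197562604 191.7727251884167 [[-0.024, -1.0, 0.003], [-0.997, 0.024, -0.067], [0.067, -0.005, -0.998]] [-0.099, 0.575, 1.262]
scene 348.2220048124816 253.24598228867436 194.76785144908382 [[-0.815, -0.579, -0.017], [-0.285, 0.426, -0.859], [0.505, -0.695, -0.512]] [0.387, 0.231, 0.508]
{'time': 0.1, 'qpos': array([-1.35600413e+00,  2.87137924e-01,  1.57808058e+00, -1.52179603e-05,
        1.27857728e+00, -1.50008108e-01]), 'dq': array([-5.47064885e-05, -6.02552727e-04, -2.77339925e-03, -1.13918927e-03,
       -1.43083896e-03, -1.43719149e-05]), 'joint_efforts': array([ 1.27502684e-03, -4.07296729e+01, -2.93697810e+01, -1.21603571e-04,
        3.41408908e-03, -2.71470697e-06]), 'eef_pos': array([ 0.24071067, -0.63000804,  0.24701782]), 'tcp_rot': array([ 9.83410165e-01,  1.81392485e-01, -4.29558236e-05, -1.10074958e-03]), 'contact_force': array([ 0.12415925,  0.02878673, -1.2558063 ]), 'wrist_torque': array([ 0.00125348, -0.00172297, -0.02846647]), 'finger_force': 0.0, 'opening': 0.9983377901072545}
```

View pics/top0.png

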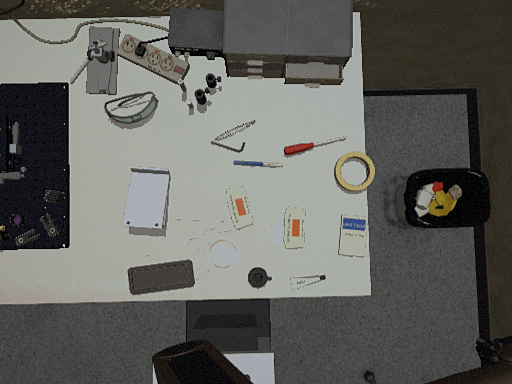

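View pics/scene0.png

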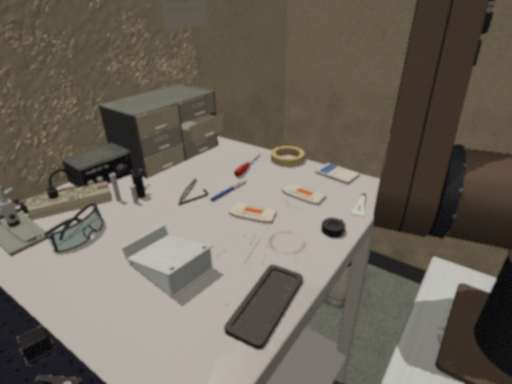

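The top view shows the cards at about (239,207) and (294,228), the rack at (148,198) with its backstop along row ~168, and the decoy at (353,235). The scene view confirms the rack slopes down away from the robot.

```bash
cat >h.py <<'E'
import numpy as np,cv2
def ray(c,px,z):
    px=np.atleast_2d(px).astype(float);R,t=c["R"],c["t"]
    d=np.c_[(px[:,0]-c["cx"])/c["fx"],(px[:,1]-c["cy"])/c["fy"],np.ones(len(px))]@R
    o=-R.T@t; return o+d*((z-o[2])/d[:,2])[:,None]
def proj(c,X):
    p=np.atleast_2d(X)@c["R"].T+c["t"]; return np.c_[c["fx"]*p[:,0]/p[:,2]+c["cx"],c["fy"]*p[:,1]/p[:,2]+c["cy"]]
def orange(im):
    h=cv2.cvtColor(im,cv2.COLOR_RGB2HSV); return cv2.inRange(h,(4,140,120),(17,255,255))
def blobs(m,a=30):
    cs,_=cv2.findContours(m,cv2.RETR_EXTERNAL,cv2.CHAIN_APPROX_NONE); return [k for k in cs if cv2.contourArea(k)>a]
E
python3 - <<'E'
from h import *
c=dict(np.load("top0.npz"));im=c["image"]
for k in blobs(orange(im)):
    r=cv2.minAreaRect(k);w=ray(c,k[:,0],0.008);rw=cv2.minAreaRect(w[:,:2].astype(np.float32));print(r,rw)
crop=cv2.resize(im[155:260,115:320],None,fx=3.9,fy=3.9,interpolation=cv2.INTER_CUBIC)
l=cv2.createCLAHE(3,(4,4)).apply(cv2.cvtColor(crop,cv2.COLOR_RGB2GRAY))
cv2.imwrite("pics/crop1.png",l)
E
```

```text
((295.5, 227.5), (15.0, 7.0), 90.0) ((0.4759061336517334, -0.22420530021190643), (0.01853320188820362, 0.039703190326690674), 88.25540161132812)
((240.0294189453125, 206.61767578125), (15.764815330505371, 6.548461437225342), 75.96376037597656) ((0.5346631407737732, -0.07872343063354492), (0.04184749349951744, 0.017374271526932716), 12.773411750793457)
```

View pics/crop1.png

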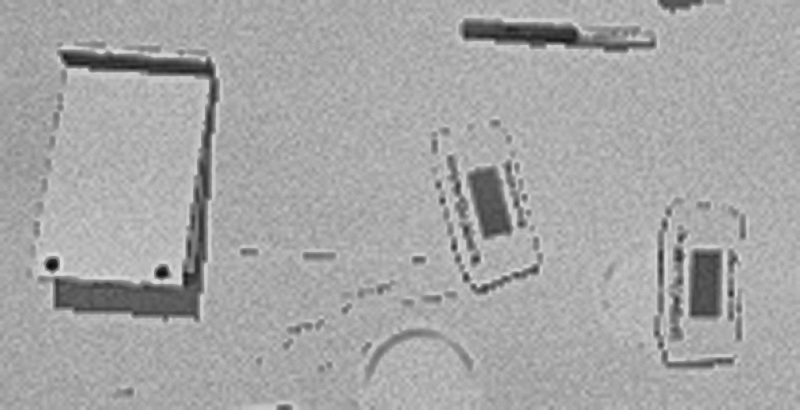

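Enlarged crop: card A's outline is centred near its orange patch at crop (487,207), and card B's at (703,283). On the rack, the foot line runs (67,70)–(212,77) and the near edge (38,277)–(185,287).

```bash
cat >>h.py <<'E'
from scipy.spatial.transform import Rotation as Ro
def pose(s): return Ro.from_quat(s["tcp_rot"]),np.array(s["eef_pos"])
def down(yaw): # tool x along world yaw, z down
    c,s=np.cos(yaw),np.sin(yaw); return Ro.from_matrix(np.c_[[c,s,0],[s,-c,0],[0,0,-1]])
def rel(s,Rt,pt):
    R,p=pose(s); return "turn",(R.inv()*Rt).as_rotvec().round(4),"shift after turn",Rt.inv().apply(np.array(pt)-p).round(4),"shift before",R.inv().apply(np.array(pt)-p).round(4)
E
python3 - <<'E'
from h import *
from plant import ctrl
c=dict(np.load("top0.npz"))
u=lambda *p:np.array(p)/3.9+[115,155]
print("cam",-c["R"].T@c["t"])
f=ray(c,[u(67,70),u(212,77)],.016);n=ray(c,[u(38,277),u(185,287)],.0624)
print(f.round(4),n.round(4))
F=f.mean(0);d=(F-n.mean(0))[:2];print("F",F,"len",np.linalg.norm(d),"yaw",np.arctan2(d[1],d[0]), "widths",np.linalg.norm(f[0]-f[1]),np.linalg.norm(n[0]-n[1]))
A=ray(c,[u(435,130),u(510,125),u(541,268),u(478,290)],.008);B=ray(c,[u(662,208),u(743,208),u(738,361),u(663,364)],.008)
print(A.mean(0),B.mean(0),cv2.minAreaRect(A[:,:2].astype(np.float32)),cv2.minAreaRect(B[:,:2].astype(np.float32)))
s=ctrl.get_state()
print(rel(s,down(.22),[.51,-.085,.25]))
E
```

```text
cam [ 0.48664773 -0.10604982  1.29841309]
[[0.6303 0.2044 0.016 ]
 [0.6232 0.1062 0.016 ]] [[0.4905 0.213  0.0624]
 [0.4817 0.1177 0.0624]]
F [0.62671527 0.15531657 0.016     ] len 0.14100500675905808 yaw -0.07145806826087886 widths 0.09850960985754863 0.09567982341357369
[ 0.53340655 -0.08096955  0.008     ] [ 0.47437673 -0.22250346  0.008     ] ((0.5353914499282837, -0.08179880678653717), (0.11271079629659653, 0.05024299398064613), 13.81648063659668) ((0.4739002287387848, -0.22357945144176483), (0.05511588975787163, 0.10552547127008438), 88.73553466796875)
('turn', array([-0.0022, -0.0002,  0.1448]), 'shift after turn', array([ 0.3817, -0.4731, -0.003 ]), 'shift before', array([ 0.446 , -0.4131, -0.0019]))
```

```bash
python3 - <<'E'
from h import *
from plant import ctrl
print(rel(ctrl.get_state(),down(-.03),[.475,-.223,.2]))
E
```

```text
('turn', array([-2.200e-03,  1.000e-04,  3.948e-01]), 'shift after turn', array([ 0.222 , -0.4139,  0.047 ]), 'shift before', array([ 0.3641, -0.2965,  0.0478]))
```

Call:
drive_tool(moves=[[[0,0,0.132],[0,0,0],0.085],[[0,0,0.132],[0,0,0],0.085],[[0,0,0.132],[0,0,0],0.085],[[0,0,0],[0.025,-0.046,0],0.085],[[0,0,0],[0.025,-0.046,0],0.085]])

```text
time: 0.72
eef_pos: [0.2937, -0.5391, 0.2473]
tcp_rot: [1.0, -0.016, -0.0, -0.001]
contact_force: [0.4, 0.4, 0.7]
opening: 0.994
finger_force: 0.0
```

Call:
drive_tool(moves=[[[0,0,0],[0.025,-0.046,0.007],0.085],[[0,0,0],[0.025,-0.046,0.008],0.085],[[0,0,0],[0.025,-0.046,0.008],0.085],[[0,0,0],[0.025,-0.046,0.008],0.085],[[0,0,0],[0.025,-0.046,0.008],0.085]])

```text
time: 1.35
eef_pos: [0.4262, -0.3124, 0.2087]
tcp_rot: [1.0, -0.016, -0.0, -0.0]
contact_force: [0.5, -0.6, -1.3]
opening: 0.997
finger_force: 0.0
```

Call:
drive_tool(moves=[[[0,0,0],[0.024,-0.046,0.008],0.085],[[0,0,0],[0.023,-0.046,0],0.085],[[0,0,0],[0,0,0],0.085],[[0,0,0],[0,0,0],0.085]])

```text
time: 1.85
eef_pos: [0.4755, -0.2238, 0.2011]
tcp_rot: [1.0, -0.015, -0.0, 0.0]
contact_force: [0.6, 0.7, 0.4]
opening: 0.997
finger_force: 0.0
```

```bash
python3 - <<'E'
from h import *
from plant import ctrl
s=ctrl.get_state();c=ctrl.read_camera("wrist");np.savez("w1.npz",**c)
cv2.imwrite("pics/w1.png",c["image"][:,:,::-1])
print(s["time"],s["eef_pos"],s["contact_force"],rel(s,down(-.03),[.475,-.223,.2]),-c["R"].T@c["t"],c["R"].round(3))
for k in blobs(orange(c["image"]),200):
    w=ray(c,k[:,0],.008)[:,:2].astype(np.float32);print(cv2.minAreaRect(k),cv2.minAreaRect(w))
E
```

```text
1.85 [ 0.47545132 -0.22379107  0.20110188] [0.60011859 0.72445483 0.41403464] ('turn', array([ 0.0002,  0.0005, -0.0006]), 'shift after turn', array([-0.0005, -0.0008,  0.0011]), 'shift before', array([-0.0005, -0.0008,  0.0011])) [ 0.54600927 -0.22596873  0.32747496] [[-0.031 -1.     0.001]
 [-0.961  0.03   0.276]
 [-0.276  0.008 -0.961]]
((252.0, 173.0), (36.0, 16.0), 90.0) ((0.4742221534252167, -0.22564980387687683), (0.019197456538677216, 0.04430190101265907), 87.81765747070312)
((122.8940658569336, 126.15941619873047), (41.96295166015625, 16.598281860351562), 69.14553833007812) ((0.5337740182876587, -0.07981108129024506), (0.04447563737630844, 0.01936778612434864), 13.391584396362305)
```

View pics/w1.png

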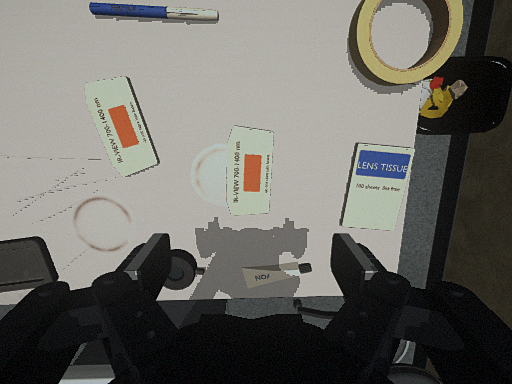

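The wrist view shows card B's outline spanning columns 227–272 and rows 128–214 with the orange patch near its centre, and card A at (122,126).

```bash
python3 - <<'E'
from h import *
from plant import ctrl
c=dict(np.load("w1.npz"))
lab=cv2.cvtColor(c["image"],cv2.COLOR_RGB2LAB).astype(int)
print(lab[200,250],lab[190,310],lab[160,145],lab[215,325])
b=cv2.GaussianBlur(c["image"],(3,3),0);L=cv2.cvtColor(b,cv2.COLOR_RGB2LAB)
for z,(x0,x1,y0,y1) in {"B":(215,285,115,225),"A":(75,170,65,185)}.items():
    m=(np.abs(L.astype(int)-L[200,250] if z=="B" else L.astype(int)-L[160,145]).max(2)<7).astype(np.uint8)*255
    q=np.zeros_like(m);q[y0:y1,x0:x1]=m[y0:y1,x0:x1];q=cv2.morphologyEx(q,cv2.MORPH_OPEN,np.ones((3,3)))
    k=max(blobs(q),key=cv2.contourArea);w=ray(c,k[:,0],.008)[:,:2].astype(np.float32)
    print(z,cv2.boundingRect(k),cv2.minAreaRect(w))
s=ctrl.get_state();P=ray(c,[(271,131),(269,214),(228,214),(229,128)],.008);print(P.round(4),P.mean(0))
print(rel(s,down(-.035),[*P.mean(0)[:2],.020]))
E
```

```text
[196 122 136] [181 127 132] [194 120 138] [182 129 131]
B (215, 127, 58, 88) ((0.4753918945789337, -0.21461614966392517), (0.06680191308259964, 0.10641329735517502), 85.93663787841797)
A (85, 77, 70, 99) ((0.5330787301063538, -0.07594248652458191), (0.10714621096849442, 0.05173933506011963), 13.356629371643066)
[[ 0.5233 -0.249   0.008 ]
 [ 0.4213 -0.2454  0.008 ]
 [ 0.423  -0.194   0.008 ]
 [ 0.5282 -0.2009  0.008 ]] [ 0.47396797 -0.22232863  0.008     ]
('turn', array([0.0002, 0.0004, 0.0032]), 'shift after turn', array([-0.0014, -0.002 ,  0.1812]), 'shift before', array([-0.0013, -0.002 ,  0.1812]))
```

Call:
drive_tool(moves=[[[0,0,0],[-0.001,-0.002,0.05],0.066],[[0,0,0],[0,0,0.05],0.066],[[0,0,0],[0,0,0.05],0.066],[[0,0,0],[0,0,0.023],0.066],[[0,0,0],[0,0,0],0.066]], grip_force=40)

```text
time: 2.52
eef_pos: [0.4726, -0.2219, 0.0262]
tcp_rot: [1.0, -0.017, -0.002, -0.001]
contact_force: [-0.1, -0.3, 0.4]
opening: 0.775
finger_force: 0.0
```

Call:
drive_tool(moves=[[[0,0,0],[0,0,0.003],0.066],[[0,0,0],[0,0,0.002],0.066],[[0,0,0],[0,0,0],0.066]])

```text
time: 2.9
eef_pos: [0.4752, -0.2221, 0.0243]
tcp_rot: [1.0, -0.016, 0.001, 0.001]
contact_force: [-0.6, -1.0, -0.9]
opening: 0.772
finger_force: 0.0
```

```bash
python3 - <<'E'
from h import *
from plant import ctrl
c=ctrl.read_camera("wrist");cv2.imwrite("pics/w2.png",c["image"][:,:,::-1]);print(ctrl.get_state())
E
```

```text
{'time': 2.95, 'qpos': array([-6.30662914e-01,  2.64262176e-01,  2.07186200e+00, -3.35725489e-05,
        8.03902679e-01,  9.71308316e-01]), 'dq': array([ 6.79657205e-04,  9.12285745e-04,  3.30808805e-03,  1.74817334e-03,
       -1.27971417e-03,  3.47661431e-05]), 'joint_efforts': array([-6.71336171e-02, -3.19320524e+01, -2.15340847e+01, -1.59321218e-03,
       -4.12498557e-03, -1.63782852e-04]), 'eef_pos': array([ 0.47515727, -0.22200139,  0.02415315]), 'tcp_rot': array([ 9.99878393e-01, -1.55751788e-02,  6.32438675e-04,  4.61629068e-04]), 'contact_force': array([ 0.14087902,  0.44683955, -0.00570896]), 'wrist_torque': array([-0.04590103,  0.02421418,  0.03773974]), 'finger_force': 0.0, 'opening': 0.7712425132695842}
```

View pics/w2.png

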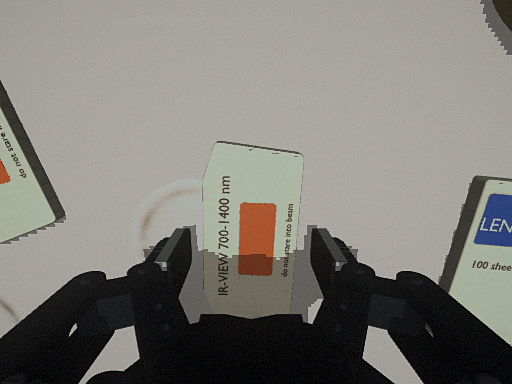

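The card sits centred between the fingers (columns 203–303, pads at about 185 and 315). I'll go lower until the tips touch the worktop.

Call:
drive_tool(moves=[[[0,0,0],[0,0,0.002],0.064],[[0,0,0],[0,0,0.002],0.064],[[0,0,0],[0,0,0.0],0.064],[[0,0,0],[0,0,0],0.064]])

```text
time: 3.45
eef_pos: [0.4747, -0.2216, 0.0193]
tcp_rot: [1.0, -0.016, -0.0, -0.0]
contact_force: [0.4, -0.7, 0.9]
opening: 0.747
finger_force: 0.0
```

Call:
drive_tool(moves=[[[0,0,0],[0,0,0.002],0.064],[[0,0,0],[0,0,0],0.064],[[0,0,0],[0,0,0],0.064]])

```text
time: 3.82
eef_pos: [0.4747, -0.2216, 0.0173]
tcp_rot: [1.0, -0.016, -0.0, -0.0]
contact_force: [1.0, -0.6, 0.8]
opening: 0.749
finger_force: 0.0
```

Call:
drive_tool(moves=[[[0,0,0],[0,0,0.002],0.064],[[0,0,0],[0,0,0],0.064],[[0,0,0],[0,0,0],0.064]])

```text
time: 4.2
eef_pos: [0.4747, -0.2216, 0.0153]
tcp_rot: [1.0, -0.016, -0.0, -0.0]
contact_force: [-0.4, -0.3, 0.2]
opening: 0.751
finger_force: 0.0
```

Call:
drive_tool(moves=[[[0,0,0],[0,0,0.002],0.062],[[0,0,0],[0,0,0],0.062],[[0,0,0],[0,0,0],0.062]])

```text
time: 4.58
eef_pos: [0.4747, -0.2216, 0.0133]
tcp_rot: [1.0, -0.016, -0.0, -0.0]
contact_force: [0.4, -0.9, 0.6]
opening: 0.727
finger_force: 0.0
```

Call:
drive_tool(moves=[[[0,0,0],[0,0,0.0015],0.062],[[0,0,0],[0,0,0],0.062],[[0,0,0],[0,0,0],0.062]])

```text
time: 4.95
eef_pos: [0.4747, -0.2217, 0.0118]
tcp_rot: [1.0, -0.016, -0.0, 0.0]
contact_force: [0.9, -0.4, -0.1]
opening: 0.728
finger_force: 0.0
```

Call:
drive_tool(moves=[[[0,0,0],[0,0,0],0.05],[[0,0,0],[0,0,0],0.05],[[0,0,0],[0,0,0],0.05],[[0,0,0],[0,0,0],0.05],[[0,0,0],[0,0,0],0.05]], grip_force=40)

```text
time: 5.58
eef_pos: [0.4759, -0.2225, 0.0137]
tcp_rot: [1.0, -0.016, 0.001, 0.001]
contact_force: [-0.8, 0.6, 7.8]
opening: 0.61
finger_force: 45.7
```

Call:
drive_tool(moves=[[[0,0,0],[0,0,-0.03],0.05],[[0,0,0],[0,0,-0.055],0.05],[[0,0,0],[0,0,-0.055],0.05],[[0,0,0],[0,0,0],0.05]])

```text
time: 6.08
eef_pos: [0.4777, -0.2237, 0.1577]
tcp_rot: [1.0, -0.016, 0.005, 0.003]
contact_force: [-0.3, 0.1, -0.7]
opening: 0.611
finger_force: 42.2
```

```bash
cat >>h.py <<'E'
a=np.radians(18)
def shelf(F,psi):
    X=np.array([np.cos(psi)*np.cos(a),np.sin(psi)*np.cos(a),-np.sin(a)]);Y=np.array([-np.sin(psi),np.cos(psi),0]);return np.array(F),np.c_[X,Y,np.cross(X,Y)]
def place(F,psi,x,y,zt): # tcp pose
    o,S=shelf(F,psi); return Ro.from_matrix(np.c_[S[:,0],-S[:,1],-S[:,2]]),o+S@[x,y,zt]
E
python3 - <<'E'
from h import *
from plant import ctrl
s=ctrl.get_state();Rt,p=place([.6267,.1553,.016],-.0715,-.058,0,.08)
print(s["eef_pos"],s["opening"],p,rel(s,Rt,p))
E
```

```text
[ 0.4776797  -0.22372027  0.15772105] 0.6108270821009069 [0.59633786 0.1574746  0.11000751] ('turn', array([ 0.0128, -0.3241,  0.0391]), 'shift after turn', array([ 0.1014, -0.3887,  0.0172]), 'shift before', array([ 0.1063, -0.385 ,  0.0462]))
```

Call:
drive_tool(moves=[[[0,0,0],[0.01,-0.04,0],0.05],[[0,0,0],[0.016,-0.058,0],0.05],[[0,0,0],[0.016,-0.058,0],0.05],[[0,0,0],[0.016,-0.058,0],0.05],[[0,0,0],[0.016,-0.058,0],0.05]])

```text
time: 6.7
eef_pos: [0.5566, 0.0499, 0.1503]
tcp_rot: [1.0, -0.016, -0.001, -0.0]
contact_force: [-0.0, -0.6, -0.1]
opening: 0.608
finger_force: 42.2
```

Call:
drive_tool(moves=[[[0,0,0],[0.016,-0.058,0],0.05],[[0,0,0],[0.016,-0.055,0],0.05],[[0.006,-0.162,0.019],[0,0,0],0.05],[[0.006,-0.162,0.019],[0,0,0],0.05],[[0,0,0],[0,0,0],0.05]])

```text
time: 7.32
eef_pos: [0.5929, 0.1595, 0.1488]
tcp_rot: [0.986, -0.035, -0.163, -0.008]
contact_force: [0.2, -0.5, -1.1]
opening: 0.615
finger_force: 42.2
```

```bash
python3 - <<'E'
from h import *
from plant import ctrl
s=ctrl.get_state();Rt,p=place([.6267,.1553,.016],-.0715,-.062,0,.04)
print(s["eef_pos"],s["opening"],p,rel(s,Rt,p))
c=ctrl.read_camera("wrist");np.savez("w3.npz",**c);cv2.imwrite("pics/w3.png",c["image"][:,:,::-1])
E
```

```text
[0.59291879 0.1595201  0.14883608] 0.6146840408487121 [0.58021425 0.15862941 0.07320131] ('turn', array([-0.0045,  0.0128,  0.0022]), 'shift after turn', array([0.0114, 0.0018, 0.0758]), 'shift before', array([0.0123, 0.0022, 0.0757]))
```

View pics/w3.png

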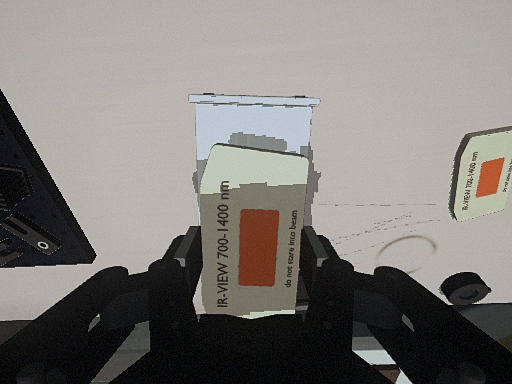

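The card is level in the grip; the backstop's foot shows at about (195,106)–(313,108), roughly parallel to the card's front edge.

```bash
python3 - <<'E'
from h import *
from plant import ctrl
c=dict(np.load("w3.npz"))
f=ray(c,[(195,106),(313,108)],.016);d=f[0]-f[1];print(f,f.mean(0),np.linalg.norm(d),-np.arctan2(d[0],d[1]))
# card front edge: far corners at shelf-frame parallel plane - check vs expected
s=ctrl.get_state();R,p=pose(s)
print(proj(c,[p+R.apply([.055,y,.0057]) for y in(-.027,.027)]),proj(c,p+R.apply([.013,0,.0057])))
E
```

```text
[[0.62988486 0.20481305 0.016     ]
 [0.62113006 0.10477885 0.016     ]] [0.62550746 0.15479595 0.016     ] 0.1004165688363706 -0.08729565554053427
[[194.36838062 145.91978468]
 [306.37849731 145.77307835]] [[250.49428658 226.28591271]]
```

```bash
python3 - <<'E'
from h import *
from plant import ctrl
s=ctrl.get_state();Rt,p=place([.6262,.155,.016],-.077,-.061,0,.03)
print(rel(s,Rt,p))
E
```

```text
('turn', array([-0.0029,  0.0116,  0.0077]), 'shift after turn', array([0.0127, 0.002 , 0.0863]), 'shift before', array([0.0137, 0.0023, 0.0862]))
```

Call:
drive_tool(moves=[[[0,0,0.007],[0,0,0],0.05],[[0,0,0],[0.006,0.001,0.04],0.05],[[0,0,0],[0.006,0.001,0.04],0.05],[[0,0,0],[0,0,0],0.05],[[0,0,0],[0,0,0],0.05]])

```text
time: 8.0
eef_pos: [0.5793, 0.1593, 0.074]
tcp_rot: [0.986, -0.038, -0.16, -0.008]
contact_force: [-0.1, -0.0, -0.2]
opening: 0.613
finger_force: 42.2
```

```bash
python3 - <<'E'
from h import *
from plant import ctrl
s=ctrl.get_state();Rt,p=place([.6262,.155,.016],-.077,-.059,0,.0142)
print(s["contact_force"],rel(s,Rt,p))
E
```

```text
[-0.14619354 -0.03919857 -0.16594834] ('turn', array([-0.0037,  0.0071,  0.0011]), 'shift after turn', array([0.0037, 0.0007, 0.0265]), 'shift before', array([0.0039, 0.0008, 0.0264]))
```

Call:
drive_tool(moves=[[[-0.003,0.007,0],[0,0,0],0.05],[[0,0,0],[0.004,0.001,0.01],0.05],[[0,0,0],[0,0,0.01],0.05],[[0,0,0],[0,0,0],0.05],[[0,0,0],[0,0,0],0.05]])

```text
time: 8.62
eef_pos: [0.5758, 0.1584, 0.0516]
tcp_rot: [0.987, -0.038, -0.158, -0.006]
contact_force: [0.3, -0.5, -0.9]
opening: 0.61
finger_force: 42.2
```

Call:
drive_tool(moves=[[[0,0,0],[0,0,0.003],0.05],[[0,0,0],[0,0,0.003],0.05],[[0,0,0],[0,0,0],0.05],[[0,0,0],[0,0,0],0.05]])

```text
time: 9.12
eef_pos: [0.5749, 0.1586, 0.0477]
tcp_rot: [0.987, -0.037, -0.157, -0.006]
contact_force: [-0.9, -0.5, 5.1]
opening: 0.615
finger_force: 45.5
```

```bash
python3 - <<'E'
from h import *
from plant import ctrl
s=ctrl.get_state();Rt,p=place([.6262,.155,.016],-.077,-.059,0,.0142)
print(s["contact_force"],rel(s,Rt,p))
E
```

```text
[-0.86432845 -0.53207508  5.14976106] ('turn', array([-0.0007,  0.0018,  0.0012]), 'shift after turn', array([-0.0003, -0.0004,  0.0001]), 'shift before', array([-0.0003, -0.0004,  0.0001]))
```

Call:
drive_tool(moves=[[[0,0,0],[0,0,0],0.066],[[0,0,0],[0,0,0],0.066],[[0,0,0],[0,0,-0.01],0.066],[[0,0,0],[0,0,-0.05],0.066],[[0,0,0],[0,0,-0.05],0.066]])

```text
time: 9.75
eef_pos: [0.6084, 0.1559, 0.1518]
tcp_rot: [0.987, -0.038, -0.158, -0.006]
contact_force: [1.3, 0.2, 0.3]
opening: 0.774
finger_force: 0.0
```

Call:
drive_tool(moves=[[[0,0,0],[0,0,-0.01],0.08],[[0,0,0],[0,0,0],0.08],[[0,0,0],[0,0,0],0.08]])

```text
time: 10.12
eef_pos: [0.6098, 0.1556, 0.1579]
tcp_rot: [0.986, -0.038, -0.16, -0.006]
contact_force: [-0.3, 0.1, 0.3]
opening: 0.938
finger_force: 0.0
```

```bash
python3 - <<'E'
from h import *
from plant import ctrl
c=ctrl.read_camera("wrist");np.savez("w4.npz",**c);cv2.imwrite("pics/w4.png",c["image"][:,:,::-1])
o,S=shelf([.6262,.155,.016],-.077)
# predicted pixels for ideal card top corners, x -.057
print(proj(c,[o+S@[-.057+dx,dy,.008] for dx,dy in((.055,.027),(.055,-.027),(-.055,-.027),(-.055,.027))]).round(0).tolist())
print(proj(c,[o+S@[x,y,0] for x,y in((0,.05),(0,-.05),(-.15,-.05),(-.15,.05))]).round(0).tolist())
s=ctrl.get_state();print(s["eef_pos"],rel(s,down(.233),[.533,-.076,.15]))
E
```

```text
[[219.0, 125.0], [280.0, 125.0], [277.0, 238.0], [223.0, 238.0]]
[[195.0, 123.0], [304.0, 123.0], [297.0, 267.0], [203.0, 267.0]]
[0.60977406 0.15559642 0.15775458] ('turn', array([-0.0496,  0.3192, -0.3064]), 'shift after turn', array([-0.1282,  0.2076,  0.0078]), 'shift before', array([-0.0535,  0.2368,  0.026 ]))
```

View pics/w4.png

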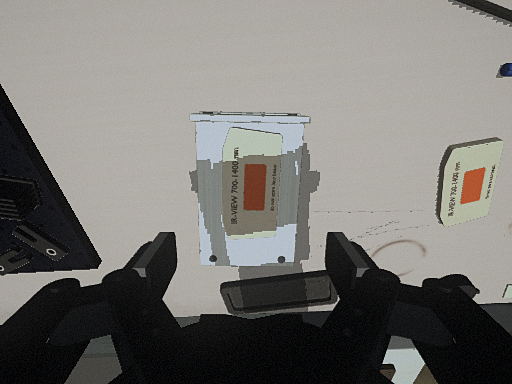

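Card B lies on the plate at (226–282, 127–239), matching the predicted outline for x≈-0.057 and centred. Now card A.

Call:
drive_tool(moves=[[[-0.0165,0.106,-0.102],[0,0,0],0.08],[[-0.0165,0.106,-0.102],[0,0,0],0.08],[[-0.0165,0.106,-0.102],[0,0,0],0.08],[[0,0,0],[-0.026,0.042,0],0.08],[[0,0,0],[-0.026,0.042,0],0.08]])

```text
time: 10.8
eef_pos: [0.5782, 0.0616, 0.1583]
tcp_rot: [0.993, 0.117, 0.0, -0.0]
contact_force: [0.2, -0.3, 0.1]
opening: 0.938
finger_force: 0.0
```

Call:
drive_tool(moves=[[[0,0,0],[-0.026,0.042,0],0.08],[[0,0,0],[-0.025,0.041,0],0.08],[[0,0,0],[-0.025,0.041,0.008],0.08],[[0,0,0],[0,0,0],0.08],[[0,0,0],[0,0,0],0.08]])

```text
time: 11.42
eef_pos: [0.5342, -0.0758, 0.1508]
tcp_rot: [0.993, 0.116, 0.001, -0.001]
contact_force: [-0.5, 0.6, 1.1]
opening: 0.936
finger_force: 0.0
```

```bash
python3 - <<'E'
from h import *
from plant import ctrl
c=ctrl.read_camera("wrist");im=c["image"];L=cv2.cvtColor(cv2.GaussianBlur(im,(3,3),0),cv2.COLOR_RGB2LAB).astype(int)
k=max(blobs(orange(im)),key=cv2.contourArea);r=cv2.minAreaRect(k);w=ray(c,k[:,0],.008)[:,:2].astype(np.float32);print(r,cv2.minAreaRect(w))
m=((L[:,:,0]>150)&(L[:,:,1]<126)).astype(np.uint8)*255
m|=orange(im);m=cv2.morphologyEx(m,cv2.MORPH_CLOSE,np.ones((7,7)));m=cv2.morphologyEx(m,cv2.MORPH_OPEN,np.ones((3,3)))
for q in blobs(m,1500):print(cv2.boundingRect(q),cv2.minAreaRect(ray(c,q[:,0],.008)[:,:2].astype(np.float32)))
cv2.imwrite("pics/w5.png",im[:,:,::-1])
s=ctrl.get_state();print(s["eef_pos"],rel(s,down(.233),[.533,-.0765,.025]))
E
```

```text
((254.5, 184.5), (41.0, 19.0), 90.0) ((0.5334032773971558, -0.08044010400772095), (0.04370208457112312, 0.019073467701673508), 14.018264770507812)
(225, 131, 54, 102) ((0.5333213210105896, -0.07659649848937988), (0.10665122419595718, 0.05334289371967316), 13.068660736083984)
(0, 20, 69, 185) ((0.5398280024528503, 0.14312970638275146), (0.059053368866443634, 0.17614684998989105), 89.06150817871094)
[ 0.53456909 -0.0754231   0.15121359] ('turn', array([-0.0005, -0.0024,  0.    ]), 'shift after turn', array([-0.0018,  0.0007,  0.1262]), 'shift before', array([-0.0021,  0.0008,  0.1262]))
```

View pics/w5.png

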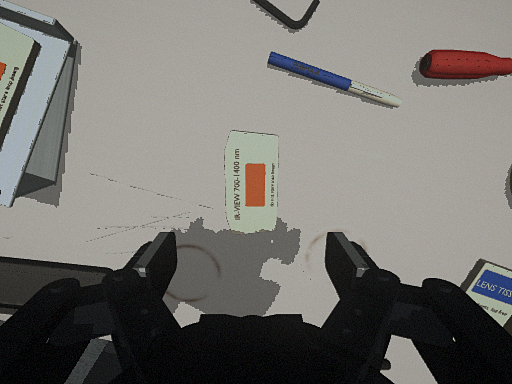

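Card A fills (225–279, 131–233), aligned with the tool; going down on it.

Call:
drive_tool(moves=[[[0,0,0],[-0.0015,0.001,0.05],0.066],[[0,0,0],[0,0,0.05],0.066],[[0,0,0],[0,0,0.03],0.066],[[0,0,0],[0,0,0],0.066],[[0,0,0],[0,0,0],0.066]])

```text
time: 12.1
eef_pos: [0.5353, -0.0771, 0.0231]
tcp_rot: [0.993, 0.117, 0.003, 0.0]
contact_force: [0.1, -1.0, 0.7]
opening: 0.774
finger_force: 0.0
```

Call:
drive_tool(moves=[[[0,0,0],[0,0,0.006],0.066],[[0,0,0],[0,0,0],0.066],[[0,0,0],[0,0,0],0.066]])

```text
time: 12.48
eef_pos: [0.5344, -0.0777, 0.0165]
tcp_rot: [0.993, 0.116, 0.002, 0.0]
contact_force: [-0.5, 0.1, -0.6]
opening: 0.775
finger_force: 0.0
```

Call:
drive_tool(moves=[[[0,0,0],[0,0,0.002],0.05],[[0,0,0],[0,0,0],0.05],[[0,0,0],[0,0,0],0.05],[[0,0,0],[0,0,0],0.05],[[0,0,0],[0,0,0],0.05]], grip_force=40)

```text
time: 13.1
eef_pos: [0.5345, -0.0777, 0.0151]
tcp_rot: [0.993, 0.116, 0.002, 0.0]
contact_force: [-2.0, 0.0, 6.7]
opening: 0.613
finger_force: 41.0
```

Call:
drive_tool(moves=[[[0,0,0],[0,0,-0.02],0.05],[[0,0,0],[0,0,-0.055],0.05],[[0,0,0],[0,0,-0.06],0.05],[[0,0,0],[0,0,0],0.05],[[0,0,0],[0,0,0],0.05]])

```text
time: 13.72
eef_pos: [0.5331, -0.0774, 0.1484]
tcp_rot: [0.993, 0.116, 0.001, -0.0]
contact_force: [-0.2, 0.5, -1.6]
opening: 0.605
finger_force: 42.7
```

```bash
python3 - <<'E'
from h import *
from plant import ctrl
s=ctrl.get_state();Rt,p=place([.6262,.155,.016],-.077,-.060,0,.08)
print(s["eef_pos"],s["opening"],p,rel(s,Rt,p))
E
```

```text
[ 0.53309176 -0.07744465  0.14839794] 0.6045324401555199 [0.5939538  0.15748788 0.11062554] ('turn', array([ 0.0483, -0.3144,  0.3069]), 'shift after turn', array([ 0.0522, -0.2389,  0.0228]), 'shift before', array([ 0.1132, -0.2146,  0.0381]))
```

Call:
drive_tool(moves=[[[0,0,0],[0.015,-0.028,0],0.05],[[0,0,0],[0.025,-0.047,0],0.05],[[0,0,0],[0.025,-0.047,0],0.05],[[0,0,0],[0.025,-0.047,0],0.05],[[0,0,0],[0.023,-0.045,0],0.05]])

```text
time: 14.35
eef_pos: [0.5928, 0.1582, 0.1459]
tcp_rot: [0.993, 0.116, -0.001, 0.0]
contact_force: [0.5, -0.8, 0.1]
opening: 0.611
finger_force: 42.7
```

Call:
drive_tool(moves=[[[0.016,-0.105,0.102],[0,0,0],0.05],[[0.016,-0.105,0.102],[0,0,0],0.05],[[0.016,-0.105,0.102],[0,0,0],0.05],[[0,0,0],[0,0,0],0.05],[[0,0,0],[0,0,0],0.05]])

```text
time: 14.98
eef_pos: [0.5932, 0.1566, 0.1473]
tcp_rot: [0.987, -0.037, -0.157, -0.006]
contact_force: [0.3, -1.0, -1.3]
opening: 0.606
finger_force: 42.7
```

```bash
python3 - <<'E'
from h import *
from plant import ctrl
s=ctrl.get_state();Rt,p=place([.6262,.155,.016],-.077,-.058,0,.035)
print(s["eef_pos"],s["opening"],p,rel(s,Rt,p))
c=ctrl.read_camera("wrist");cv2.imwrite("pics/w6.png",c["image"][:,:,::-1]);R,q=pose(s)
print(proj(c,[q+R.apply([.055,y,.0057]) for y in(-.027,.027)]))
E
```

```text
[0.593167   0.15661154 0.14733766] 0.6061651519341389 [0.58198571 0.15841124 0.06720996] ('turn', array([0.0013, 0.0019, 0.0021]), 'shift after turn', array([ 0.014 , -0.0009,  0.0797]), 'shift before', array([ 0.0142, -0.001 ,  0.0797]))
[[194.55388288 144.25862894]
 [306.38691749 144.14235635]]
```

View pics/w6.png

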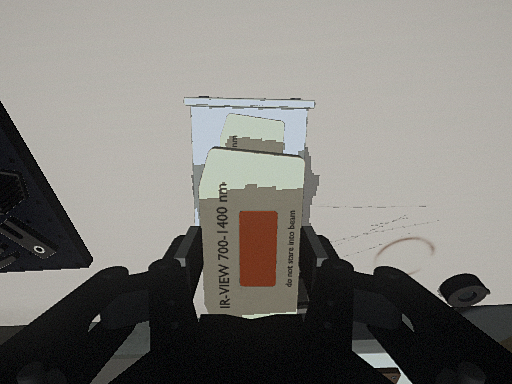

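The second card is held squarely with its front edge at rows 147–158; the first is visible beneath it at (222–285, 113), still in place.

Call:
drive_tool(moves=[[[0,0,0],[0.007,0.0005,0.04],0.05],[[0,0,0],[0.008,0.0005,0.04],0.05],[[0,0,0],[0,0,0],0.05],[[0,0,0],[0,0,0],0.05]])

```text
time: 15.52
eef_pos: [0.5845, 0.1567, 0.0701]
tcp_rot: [0.987, -0.037, -0.155, -0.006]
contact_force: [-0.1, -0.4, -0.3]
opening: 0.608
finger_force: 42.6
```

```bash
python3 - <<'E'
from h import *
from plant import ctrl
s=ctrl.get_state();Rt,p=place([.6262,.155,.016],-.077,-.057,-.002,.0222)
print(s["contact_force"],rel(s,Rt,p))
E
```

```text
[-0.11262764 -0.35340654 -0.25424746] ('turn', array([ 0.0004, -0.0025,  0.0015]), 'shift after turn', array([-0.0007,  0.0004,  0.0164]), 'shift before', array([-0.0007,  0.0004,  0.0163]))
```

Call:
drive_tool(moves=[[[0,0,0],[-0.0005,0,0.008],0.05],[[0,0,0],[0,0,0.004],0.05],[[0,0,0],[0,0,0.003],0.05],[[0,0,0],[0,0,0],0.05],[[0,0,0],[0,0,0],0.05]])

```text
time: 16.15
eef_pos: [0.5796, 0.1569, 0.0566]
tcp_rot: [0.987, -0.037, -0.156, -0.006]
contact_force: [-1.2, -1.4, 6.1]
opening: 0.611
finger_force: 43.3
```

Call:
drive_tool(moves=[[[0,0,0],[0,0,0.0015],0.05],[[0,0,0],[0,0,0],0.05],[[0,0,0],[0,0,0],0.05]])

```text
time: 16.52
eef_pos: [0.5796, 0.1569, 0.0565]
tcp_rot: [0.987, -0.037, -0.156, -0.006]
contact_force: [-2.2, -1.5, 10.7]
opening: 0.61
finger_force: 43.7
```

```bash
python3 - <<'E'
from h import *
from plant import ctrl
s=ctrl.get_state();Rt,p=place([.6262,.155,.016],-.077,-.057,-.002,.0217)
print(s["contact_force"],rel(s,Rt,p))
E
```

```text
[-2.23386755 -1.51281177 10.72287659] ('turn', array([ 0.0002, -0.0015,  0.0011]), 'shift after turn', array([-0.0001,  0.0003,  0.0024]), 'shift before', array([-0.0001,  0.0003,  0.0024]))
```

Call:
drive_tool(moves=[[[0,0,0],[0,0,0],0.066],[[0,0,0],[0,0,0],0.066],[[0,0,0],[0,0,-0.01],0.066],[[0,0,0],[0,0,-0.05],0.066],[[0,0,0],[0,0,-0.05],0.066]])

```text
time: 17.15
eef_pos: [0.6121, 0.1543, 0.1584]
tcp_rot: [0.987, -0.037, -0.157, -0.006]
contact_force: [0.5, 0.5, -0.4]
opening: 0.775
finger_force: 0.0
```

Call:
drive_tool(moves=[[[0,0,0],[0,0,0],0.08],[[0,0,0],[0,0,0],0.08],[[0,0,0],[0,0,0],0.08]])

```text
time: 17.52
eef_pos: [0.6107, 0.1543, 0.1555]
tcp_rot: [0.987, -0.038, -0.158, -0.006]
contact_force: [-0.2, 0.0, -0.0]
opening: 0.936
finger_force: 0.0
```

```bash
python3 - <<'E'
from h import *
from plant import ctrl
c=ctrl.read_camera("wrist");d=ctrl.read_camera("scene")
o,S=shelf([.6262,.155,.016],-.077);q=[o+S@[-.057+dx,dy,.016] for dx,dy in((.055,.027),(.055,-.027),(-.055,-.027),(-.055,.027))]
print(proj(c,q).round(0).tolist(),proj(d,q).round(0).tolist())
w=cv2.resize(c["image"][80:280,150:350],(600,600)) if 0 else cv2.resize(c["image"][90:270,170:330],(400,450),interpolation=cv2.INTER_CUBIC)
e=cv2.resize(d["image"][215:305,110:230],(400,300),interpolation=cv2.INTER_CUBIC)
cv2.imwrite("pics/fin.png",np.hstack([w,np.vstack([e,np.zeros((150,400,3),np.uint8)])])[:,:,::-1])
E
```

```text
[[217.0, 128.0], [280.0, 128.0], [276.0, 244.0], [221.0, 245.0]] [[135.0, 246.0], [157.0, 233.0], [189.0, 240.0], [166.0, 255.0]]
```

View pics/fin.png

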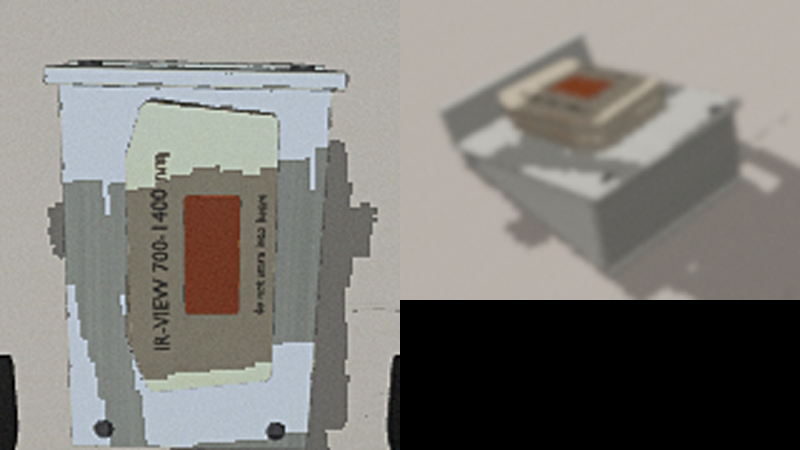

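The upper card spans wrist rows 130–246 and columns 220–281, which puts it at x≈-0.058, central and square on the stack. The scene crop shows both cards stacked flat behind the backstop, so I'm handing in.

```bash
python3 -c "
from plant import ctrl
print(ctrl.sign_off())"
```

```text
the job is handed in; nothing more can be done
None
```

Both cards are stacked flat on the rack near the backstop and central (upper x about -58 mm, lower about the same before it was covered), and I handed the job in at about 17.6 s; no verdict was returned.

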